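# Match a hinge leaf to its fixed half on a measuring stage and hold it

## Robot

A 7-joint arm with a two-finger parallel gripper is mounted at the origin on the work surface. World frame = base frame: x ahead of the robot, y to its left, z up, the work surface at z = 0. Lengths are in m, angles in rad, forces in N, time in s.
With the tool pointing down it reaches from about 0.425 to 0.825 m from the base axis. Payload 3.6 kg.
Tool frame: the origin (TCP) lies between the finger pads; the fingertips stand 14 mm ahead of it and the grasp point (between the pads) lies 5 mm behind it; z points along the fingers, y is the line along which they close (so a half turn about z gives the same grasp; the last joint's range is limited). The gripper opens to 93 mm and grips with 3 to 60 N. Pads are 15 mm wide; open, the fingers measure 128 mm over their backs; the gripper's body (75 mm by 188 mm) begins 65 mm behind the grasp point.
Start: joints at [1.093, 0.615, -0.013, 1.423, 0.008, 1.103, -0.04], TCP at [0.283, -0.585, 0.233] pointing down, gripper open.
Joint ranges: [-3.12, 3.12], [-0.3, 2.06], [-1.34, 1.32], [0.26, 2.42], [-1.36, 4.5], [0.01, 1.98], [-2.84, 2.84]. Speed limits (rad/s): [2.79, 2.79, 3.14, 3.14, 3.14, 3.14, 3.14].

## Interface

Orientations are given as a rotation vector (axis times angle).
In Python, from station import * gives the robot as it stands.
- The arm moves only by the shell command python3 -m jog 'ROWS' [FORCE]. ROWS is JSON, one flat list of numbers, 7 for each row, row after row: the shift along the world's x, y, z as a fraction of full scale, then the turn, a rotation vector about the world's x, y, z as a fraction of full scale, then the closure, from 0 (fully open) to 1 (shut). A call has 1 to 10 rows; each row shifts and turns the commanded pose from where the row before left it; what a row does not reach is not made up. Full scale, the value 1, is 0.05 m for a shift and 4 degrees for a turn. A row lasts 1/10 s, in which the tool goes at most 50 mm and 8.59 degrees, less where a joint would pass 70% of its speed; a pose out of reach is approached as far as the arm can. A call with a number of a shift or a turn outside -1 to 1 is refused whole. A call with a gripper value outside its range is refused whole. The fingers move at their own pace and stop on an object; FORCE is the grip in N (left out, the last holds). Time passes only in rows, so rows that do not move let the fingers close. It gives the time, the measured TCP pose, the force, the opening and the grip force at its end, in the units of the state.
- get_state(): the state, without advancing time (a new reading comes with each control period).
- capture(name): name is "scene" or "side" or "wrist"; returns (picture, depth): 480x640x3 uint8, red, green, blue; 480x640 float32, m along the optical axis (not along the pixel's ray), 0 where there is no reading.
- calibration(name): a dict with "K" (3x3 intrinsics, pixels), "k1" (the pictures are not rectified: a ray, as slopes to the right and down, at radius r is drawn at 1 + k1 r^2 times it, then the intrinsics apply), "R" (3x3) and "t" (3): a world point X has camera coordinates R X + t. Camera axes: x right, y down, z forward; pixel columns grow to the right and rows downward; lengths in m; the calibration is good to about 2 mm. A picture is of the moment at which its call begins: read the wrist's pose just before it. calibration takes no time and is no camera call; for the wrist camera it gives the pose at the moment of the call.
- finish_job(): hands the job in; it is judged then, once.
The state is a dict: "time": time; "q": joint angles; "joint_velocities": joint speeds; "tau": joint torques, N m; "tool_pos": TCP position; "tool_rot": TCP orientation; "wrist_force": force on the tool from outside, world axes, zero at the start; "torque": the same for the moment, N m; "gripper_width": finger opening in m; "grip_force": force on a finger pad.
Only numpy, scipy, OpenCV 4.12 (cv2) and the standard library are available. Lean on these libraries where they do the work, as an engineer would, in place of code of your own. Each camera call takes 0.05 s, during which the arm holds its last target. There are 200 camera calls.

## Task

Take the hinge leaf that has a single knuckle in the middle out of its slotted rack and, keeping it upright, press its plain straight edge flat against the face of the upright steel datum bar and keep the push on for a moment, to true it in the grip. Then turn it so that its knuckle faces the leaf fixed on the jamb block, bring the knuckle between the two fixed knuckles, clear of the one above and the one below, so that all three holes line up for the pin with the two leaves opened out flat in line. Finish holding it there in the gripper, off the table and still; leave the spare two-knuckle leaf, the pin, the bottle and the weight alone.

Things in the scene. Friction and masses are not known exactly. Their poses are not given: they have to be found in the camera images.
- leaf: The loose leaf to use: plain aluminium, ~0.2 kg, upright in its rack. Origin: centre of its knuckle's hole; z along the hole (up), x from the hole to the plain edge, y across the thickness. Plate 8 mm thick (y -4..4), z -50..50, x 16..72 mm. One knuckle: tube of 26 mm outer, 14 mm inner diameter, z -14..14, joined by a neck of the same height.
- leaf_edge (a point): Middle of the leaf's plain straight edge (leaf x = 72, y = 0, z = 0 mm); axes as the leaf's.
- leaf_grip (a point): A good point to grip the leaf from above, fingers either side of the 8 mm plate: leaf x = 44, y = 0, z = 28 mm, 22 mm below its top edge; axes as the leaf's.
- rack: Black plastic rack that holds the leaf, fixed, 50 x 60 x 35 mm (x, y, z); origin at the centre of its underside, on the table. Slot 10 mm wide along its x, open at both ends and the top, floor 10 mm above the table; the leaf's lower edge stands on that floor (leaf origin 60 mm above the table), leaf x along rack x.
- jamb: The fixed half: an aluminium leaf on a dark steel jamb block, fixed. Origin on the table under its holes' axis; z up, x horizontal, away from the block, to where the loose leaf must lie. Knuckles (26 mm outer, 14 inner) at z 30..61 and 99..130 mm, open gap between. Plate in the plane y = 0, 8 mm thick, x -70..-14. Block x -72..-22, y 4..44, up to z 135; foot 12 mm high, x -87..-2, y -38..62.
- jamb_gap (a point): Point on the fixed holes' axis half way between the two knuckles, 80 mm above the table; axes as the jamb's. When matched, the loose leaf's origin is here and its axes are parallel to these; the pin that must pass is 9 mm thick. The gap is 38 mm high. The fixed plate's edge behind it stops the loose knuckle if pushed 1 mm too far along -x.
- bar: Upright steel datum bar, rigid, fixed. Origin on the table below the middle of its datum face; x horizontal, into the bar: the face (plane x = 0) looks to -x, towards the robot; y along the face. x 0..25, y -25..25 mm, 140 mm tall; foot 12 mm high, x 0..60, y -40..40. The leaf is trued when upright, its x along the bar's x, its plain edge bearing on this face with a push of a few newtons.
- spare_leaf: Bystander: spare loose leaf of the same plate size (100 x 56 x 8 mm) but with two knuckles, at top and bottom, upright in an equal rack. Origin and axes as for the leaf (on its holes' axis, mid height). Not to be moved.
- pin: Bystander: steel hinge pin, 9 mm thick, 75 mm long, standing head up in a 50 x 50 x 30 mm stand; its top is about 83 mm above the table. Origin at its foot.
- cleaner: Bystander: small white bottle, 56 mm thick, 130 mm tall, standing; origin at the centre of its underside.
- weight: Bystander: steel knobbed weight, 44 mm thick, 55 mm tall, standing; origin at the centre of its underside.

How it is judged:
By the outcome, as a careful person would: the job done as asked, in the order asked, and still so for the second after the job is handed in, while the arm keeps its last pose, push and grip.
It also fails if it takes over 61 s, if anything falls off the work surface, if the arm or the gripper's body presses on something with over 40 N, if the wrist force passes 120 N, or if a joint passes its speed limit or range.

## Working session

There is one attempt and no reset: what is moved stays moved. The work goes in short steps, Python scripts to look and compute and a shell command to move; the robot and the scene stay as the last step left them, time stands still between calls to the robot, and variables do not carry over. Pictures are saved under pics/ and viewed, at most 10 in all, crops included, and the job is handed in when it is done.

```bash
ls; mkdir -p pics
python3 - <<'E'
from station import *
import cv2,numpy as np
s=get_state();print(s)
for n in ("scene","side"):
    p,d=capture(n);c=calibration(n);print(n,{k:np.round(v,4).tolist() for k,v in c.items()})
    cv2.imwrite(f"pics/{n}0.png",p[:,:,::-1]);np.savez(f"pics/{n}0.npz",p=p,d=d)
E
```

```text
pics
{'time': 0.0, 'q': array([ 1.09347702,  0.61591696, -0.0126328 ,  1.42488039,  0.00810541,
        1.10341718, -0.04037878]), 'joint_velocities': array([-5.41158706e-04,  8.92311986e-04,  5.63196482e-04, -1.70288966e-03,
       -5.30393530e-04, -1.36048642e-04, -4.70613526e-05]), 'tau': array([ 7.60686744e-04, -4.58930397e+01,  2.09109485e-01, -1.65741777e+01,
       -6.11654366e-02,  2.03807390e-02,  2.13571152e-04]), 'tool_pos': array([ 0.28289211, -0.58436969,  0.2314887 ]), 'tool_rot': array([-3.05964626e+00, -7.01763456e-01,  9.52164983e-04]), 'wrist_force': array([-0.31999758,  0.69526653, -0.2218009 ]), 'torque': array([ 0.03846293, -0.0547223 ,  0.00650091]), 'grip_force': 0.0, 'gripper_width': 0.09295860420706933}
scene {'K': [[474.137, 0.0, 326.8111], [0.0, 474.137, 231.0701], [0.0, 0.0, 1.0]], 'k1': -0.1303, 'R': [[-0.5965, 0.8026, -0.008], [0.6815, 0.5012, -0.5332], [-0.424, -0.3235, -0.8459]], 't': [0.4091, -0.3033, 1.1431]}
side {'K': [[561.8201, 0.0, 320.1421], [0.0, 561.8201, 241.1658], [0.0, 0.0, 1.0]], 'k1': -0.023, 'R': [[-0.9845, -0.1736, 0.0237], [-0.1106, 0.5108, -0.8526], [0.1359, -0.842, -0.5221]], 't': [0.5358, 0.1796, 0.9928]}
```

View pics/scene0.png

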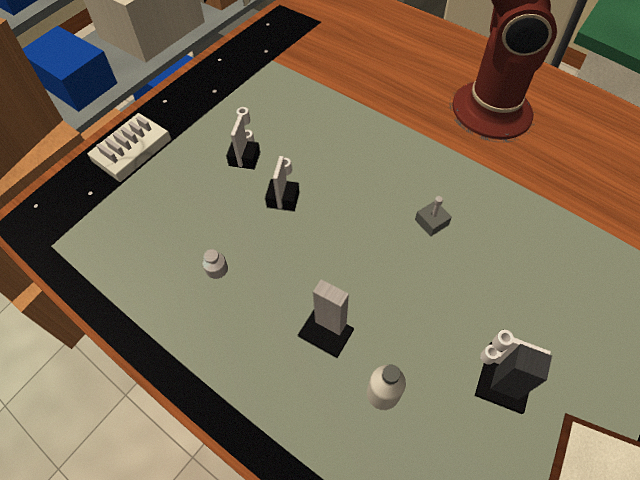

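View pics/side0.png

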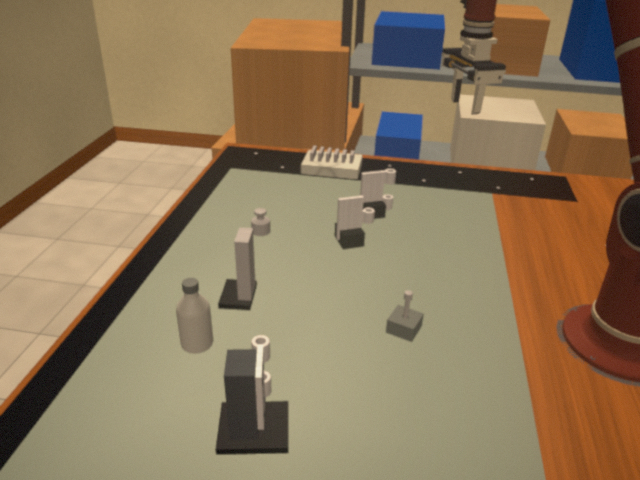

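The scene view shows the target leaf at about (283,180), the spare at (240,140), the datum bar at (330,310) and the jamb at (515,370). In the side view the target leaf is at (350,215), the bar at (245,265) and the jamb at (255,390). Next I'll get metric positions from depth.

```bash
cat > h.py <<'E'
import numpy as np,cv2
def cloud(d,c,box=None):
    """world points HxWx3 from depth (nan where none)"""
    H,W=d.shape; u,v=np.meshgrid(np.arange(W),np.arange(H))
    n=cv2.undistortPoints(np.stack([u,v],-1).reshape(-1,1,2).astype(float),c["K"],np.array([c["k1"],0,0,0,0])).reshape(H,W,2)
    X=np.dstack([n[...,0]*d,n[...,1]*d,d])
    P=(X-c["t"])@c["R"]; P[d<=0]=np.nan
    return P
def pix(X,c):
    rv=cv2.Rodrigues(np.array(c["R"]))[0]
    return cv2.projectPoints(np.atleast_2d(X).astype(float),rv,np.array(c["t"]),c["K"],np.array([c["k1"],0,0,0,0]))[0][:,0]
def pca(xy):
    m=xy.mean(0);w,V=np.linalg.eigh(np.cov((xy-m).T));a=V[:,1]
    t=(xy-m)@a;s=(xy-m)@V[:,0]
    return m,a,np.percentile(t,[1,99]),np.percentile(s,[2,98])
E
python3 - <<'E'
from station import *
from h import *
np.set_printoptions(precision=4,suppress=True)
for n in("scene","side"):
    z=np.load(f"pics/{n}0.npz");P=cloud(z["d"],calibration(n));p=z["p"].astype(int)
    m=(P[...,2]>.02)&(P[...,2]<.16)&(P[...,0]>.2)&(P[...,0]<1)&(abs(P[...,1])<.8)
    k,l,st,ce=cv2.connectedComponentsWithStats(m.astype(np.uint8))
    t=P[(abs(P[...,2])<.015)&(abs(P[...,0]-.6)<.15)&(abs(P[...,1])<.4)];print(n,"table z",np.median(t[:,2]),t[:,2].std())
    for i in range(1,k):
        if st[i,4]<60: continue
        Q=P[l==i];print(i,st[i],np.median(Q,0),Q.min(0),Q.max(0))
        for a,b in((.05,.1),(.1,.118),(.12,.15)):
            q=Q[(Q[:,2]>a)&(Q[:,2]<b)]
            if len(q)>20:
                mm,ax,t,s=pca(q[:,:2]);print("   ",a,b,len(q),mm,np.degrees(np.arctan2(ax[1],ax[0])),t,s)
E
```

```text
scene table z -0.0005608013935871018 0.0027940091595497455
1 [ 226  107   34   57 1120] [ 0.4847 -0.377   0.0436] [ 0.4372 -0.4145  0.02  ] [ 0.5212 -0.3428  0.1119]
    0.05 0.1 314 [ 0.4846 -0.3773] -158.37386696377467 [-0.0314  0.048 ] [-0.0053  0.0063]
    0.1 0.118 219 [ 0.4726 -0.3861] -154.25006581164217 [-0.0461  0.0374] [-0.0105  0.0102]
2 [  87  113   82   63 2486] [ 0.6303 -0.6024  0.0295] [ 0.5399 -0.676   0.02  ] [ 0.7023 -0.5608  0.0586]
    0.05 0.1 406 [ 0.6273 -0.6177] -179.25910441777884 [-0.0529  0.065 ] [-0.0252  0.0254]
3 [ 264  156   35   50 1016] [ 0.5258 -0.2319  0.0357] [ 0.4734 -0.2735  0.0201] [ 0.5587 -0.1992  0.111 ]
    0.05 0.1 308 [ 0.5153 -0.2375] -156.52947179288202 [-0.0371  0.0454] [-0.0063  0.0083]
    0.1 0.118 115 [ 0.5263 -0.2348] -154.19438012526672 [-0.0265  0.0329] [-0.0033  0.0037]
4 [416 196  36  36 637] [0.3896 0.0456 0.0285] [0.3568 0.0128 0.0201] [0.418  0.0749 0.0847]
    0.05 0.1 81 [0.3881 0.0443] -150.06941068189744 [-0.0058  0.0092] [-0.0067  0.0063]
5 [203 249  23  25 456] [ 0.7289 -0.2306  0.0336] [ 0.7026 -0.2584  0.02  ] [ 0.74
[... 2508 characters left out ...]
291 0.1595] -156.95678386687914 [-0.0134  0.0138] [-0.0064  0.0094]
    0.12 0.15 200 [0.7307 0.1552] 103.11432093907631 [-0.0162  0.0098] [-0.0124  0.0113]
6 [387 291  37  44 772] [0.384  0.0472 0.0298] [0.3524 0.0112 0.02  ] [0.4155 0.0768 0.0843]
    0.05 0.1 122 [0.384  0.0458] -179.90848980113861 [-0.0068  0.0068] [-0.0049  0.0081]
7 [ 224  336   48  101 3723] [0.5878 0.334  0.1069] [0.5661 0.2511 0.0201] [0.6227 0.3451 0.1381]
    0.05 0.1 1109 [0.5872 0.3291] 69.8182871078651 [-0.0709  0.0219] [-0.019   0.0191]
    0.1 0.118 466 [0.5861 0.3255] 70.92401979163255 [-0.0646  0.0251] [-0.0189  0.0191]
    0.12 0.15 1513 [0.5919 0.3116] 81.93270221713577 [-0.0564  0.0335] [-0.026   0.0243]
```

Run:
```python
from station import *
from h import *
np.set_printoptions(precision=4,suppress=True)
def line(name,q):
    if len(q)<15: return print(name,len(q))
    m,a,t,s=pca(q); r=cv2.minAreaRect((q*1000).astype(np.float32));print(name,len(q),m+a*t.mean(),"%.2f"%np.degrees(np.arctan2(a[1],a[0])),t,s,r)
for n in("scene","side"):
    z=np.load(f"pics/{n}0.npz");P=cloud(z["d"],calibration(n)).reshape(-1,3);p=z["p"].reshape(-1,3).astype(int).sum(1);print(n)
    def sel(x0,x1,y0,y1,z0,z1,f=None):
        m=(P[:,0]>x0)&(P[:,0]<x1)&(P[:,1]>y0)&(P[:,1]<y1)&(P[:,2]>z0)&(P[:,2]<z1)
        if f is not None:m&=f
        return P[m][:,:2]
    L=(.47,.57,-.285,-.19)
    line("leaf top",sel(*L,.107,.114)); line("leaf plate",sel(.5,.57,-.285,-.19,.045,.1))
    line("leaf knuckle",sel(*L,.068,.078))
    line("bar top",sel(.65,.72,-.04,.06,.137,.145))
    line("bar vert",sel(.65,.72,-.04,.06,.03,.13))
    J=(.55,.64,.24,.36)
    line("jamb blk top",sel(*J,.1325,.14)); 
    line("bright z>.127",sel(*J,.127,.1325,p>420)); line("bright all",sel(*J,.02,.125,p>420))
    q=sel(.55,.7,.2,.29,.124,.134,p>300);print("knuckle ring",cv2.minEnclosingCircle((q*1000).astype(np.float32)),len(q),q.mean(0))
    line("tall bar face rows",sel(.65,.72,-.04,.06,.06,.08))
```

```text
scene
leaf top 72 [ 0.523  -0.2367] -154.90 [-0.0271  0.0308] [-0.0036  0.0036] ((523.1070556640625, -236.55056762695312), (58.82991409301758, 7.733614444732666), 25.09166145324707)
leaf plate 218 [ 0.5253 -0.2331] -157.36 [-0.0195  0.0334] [-0.0027  0.0051] ((526.9036254882812, -235.87576293945312), (54.11006546020508, 9.425713539123535), 26.4470272064209)
leaf knuckle 90 [ 0.5109 -0.2396] -156.31 [-0.0501  0.0333] [-0.0063  0.0084] ((510.9461364746094, -239.32577514648438), (84.37826538085938, 16.79779815673828), 27.059091567993164)
bar top 490 [0.6868 0.0081] 97.13 [-0.0248  0.0241] [-0.0123  0.0124] ((686.5826416015625, 7.92329216003418), (26.171175003051758, 50.488460540771484), 6.730890274047852)
bar vert 780 [0.6967 0.0115] 108.01 [-0.0296  0.0237] [-0.0066  0.0156] ((696.0342407226562, 13.91368293762207), (24.184829711914062, 55.999420166015625), 32.135677337646484)
jamb blk top 795 [0.5998 0.3158] 103.77 [-0.0245  0.0242] [-0.0192  0.0198] ((597.0867919921875, 315.43707275390625), (46.10963439941406, 50.96844482421875), 11.491344451904297)
bright z>.127 255 [0.5797 0.2919] 1
[... 1576 characters left out ...]
6956787109375), (45.04115676879883, 51.67734146118164), 13.057948112487793)
bright z>.127 320 [0.5788 0.2931] 102.32 [-0.0354  0.0441] [-0.0106  0.0105] ((577.7742919921875, 291.99237060546875), (23.69630241394043, 82.11267852783203), 14.871891021728516)
bright all 93 [0.5785 0.267 ] 108.13 [-0.0113  0.0191] [-0.0105  0.0064] ((574.55029296875, 279.93218994140625), (18.102100372314453, 58.503971099853516), 24.199018478393555)
knuckle ring ((581.825439453125, 270.6353454589844), 19.648632049560547) 227 [0.5841 0.2686]
tall bar face rows 169 [0.6766 0.0113] 74.65 [-0.0409  0.0144] [-0.0109  0.0104] ((685.2239990234375, 10.29918098449707), (26.08595085144043, 52.84228515625), 7.162606716156006)
```

Run:
```python
import cv2
a=cv2.imread("pics/scene0.png");b=cv2.imread("pics/side0.png")
c=cv2.resize(a[310:430,450:570],(400,400));d=cv2.resize(b[320:460,195:335],(400,400))
cv2.imwrite("pics/jc.png",cv2.hconcat([c,d]))
```

```text
(no output)
```

View pics/jc.png

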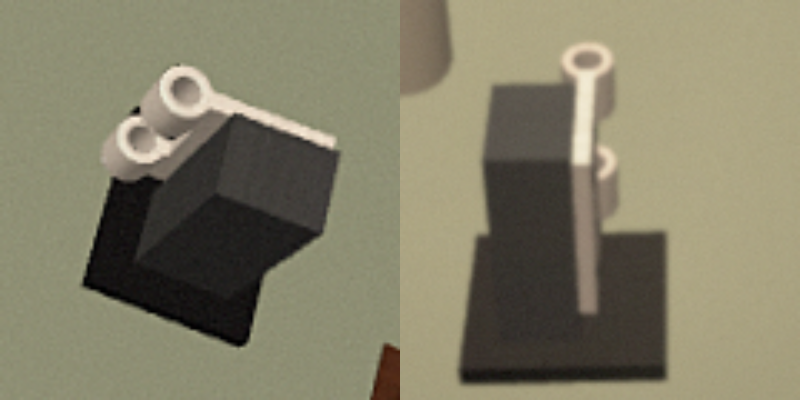

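The crop shows the jamb's top knuckle ring at scene about (496,338) and side about (261,341). The block lies on the far (+x) side of the plate. Jamb x points at about -77°, bar x at about +7°, and leaf x at about +25.5° with its knuckle towards the robot. Since joint 7 is limited, I'll grasp with a half turn, moving above the leaf while turning +180°.

```bash
python3 -m jog '[0.24,0.348,0,0,0,1,0, 0.24,0.348,0,0,0,1,0, 0.24,0.348,0,0,0,1,0, 0.24,0.348,0,0,0,1,0, 0.24,0.348,0,0,0,1,0, 0.24,0.348,0,0,0,1,0, 0.24,0.348,0,0,0,1,0, 0.24,0.348,0,0,0,1,0, 0.24,0.348,0,0,0,1,0, 0.24,0.348,0,0,0,1,0]'
python3 -m jog '[0.24,0.348,0,0,0,1,0, 0.24,0.348,0,0,0,1,0, 0.24,0.348,0,0,0,1,0, 0.24,0.348,0,0,0,1,0, 0.24,0.348,0,0,0,1,0, 0.24,0.348,0,0,0,1,0, 0.24,0.348,0,0,0,1,0, 0.24,0.348,0,0,0,1,0, 0.24,0.348,0,0,0,1,0, 0.24,0.348,0,0,0,1,0]'
python3 -m jog '[0,0,0,0,0,1,0, 0,0,0,0,0,1,0, 0,0,0,0,0,1,0, 0,0,0,0,0,1,0, 0,0,0,0,0,1,0, 0,0,0,0,0,1,0, 0,0,0,0,0,1,0, 0,0,0,0,0,1,0, 0,0,0,0,0,1,0, 0,0,0,0,0,1,0]'
python3 -m jog '[0,0,0,0,0,1,0, 0,0,0,0,0,1,0, 0,0,0,0,0,1,0, 0,0,0,0,0,1,0, 0,0,0,0,0,1,0, 0,0,0,0,0,1,0, 0,0,0,0,0,1,0, 0,0,0,0,0,1,0, 0,0,0,0,0,1,0, 0,0,0,0,0,1,0]'
python3 -m jog '[0,0,0,0,0,1,0, 0,0,0,0,0,1,0, 0,0,0,0,0,1,0, 0,0,0,0,0,1,0, 0,0,0,0,0,1,0, 0,0,0,0,0,0,0, 0,0,0,0,0,0,0]'
python3 - <<'E'
from station import *
import cv2,numpy as np
s=get_state();print(s['time'],s['q'],s['tool_pos'],s['tool_rot'])
c=calibration("wrist");p,d=capture("wrist");np.savez("pics/w1.npz",p=p,d=d,**c);cv2.imwrite("pics/w1.png",p[:,:,::-1])
print(-c["R"].T@c["t"],c["R"])
E
```

```text
time: 1.1
tool_pos: [0.4042, -0.4096, 0.2327]
tool_rot: [2.632, 1.715, 0.0]
wrist_force: [1.2, 0.9, -0.0]
gripper_width: 0.0931
grip_force: 0.0
time: 2.1
tool_pos: [0.5242, -0.2356, 0.2326]
tool_rot: [-1.887, -2.512, 0.0]
wrist_force: [0.1, -0.8, -0.1]
gripper_width: 0.093
grip_force: 0.0
time: 3.1
tool_pos: [0.5237, -0.2364, 0.2326]
tool_rot: [-0.915, -3.006, 0.0]
wrist_force: [0.3, 0.6, 0.1]
gripper_width: 0.0927
grip_force: 0.0
time: 4.1
tool_pos: [0.5237, -0.2365, 0.2326]
tool_rot: [-0.168, 3.137, -0.0]
wrist_force: [-0.1, -0.0, -0.1]
gripper_width: 0.093
grip_force: 0.0
time: 4.8
tool_pos: [0.5235, -0.2367, 0.2326]
tool_rot: [-0.702, 3.062, 0.0]
wrist_force: [0.5, 0.6, 0.5]
gripper_width: 0.0929
grip_force: 0.0
4.8 [ 0.9127263   0.6330291  -0.88537206  1.63303214  0.5299739   1.13293136
  1.912292  ] [ 0.52350999 -0.23673137  0.23256666] [-7.01758201e-01  3.06206938e+00  2.18318282e-04]
[ 0.45067779 -0.27206559  0.38488164] [[-4.34943703e-01  9.00457383e-01  6.90232074e-04]
 [ 8.61140742e-01  4.15728493e-01  2.92585787e-01]
 [ 2.63174083e-01  1.27852733e-01 -9.56239029e-01]]
```

View pics/w1.png

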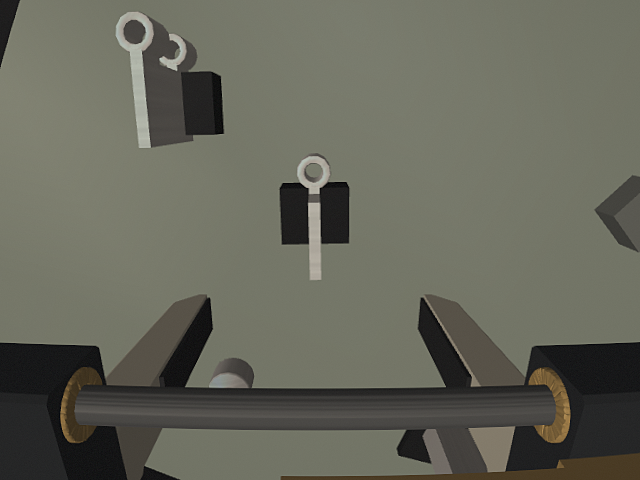

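The wrist view shows the leaf centred between the fingers, with its knuckle hole at (313,172) and its plate top ending at (315,278). The spare leaf at (135,30) is well clear. Next I'll measure the grip point and yaw from this view.

Run:
```python
from h import *
np.set_printoptions(precision=4,suppress=True)
z=np.load("pics/w1.npz");P=cloud(z["d"],z);R=P[140:300,270:360].reshape(-1,3);c=z["p"][140:300,270:360].reshape(-1,3).astype(int).sum(1)
for a,b in((.104,.118),(.068,.08)):
    q=R[(R[:,2]>a)&(R[:,2]<b)];m,ax,t,s=pca(q[:,:2]);print(len(q),np.median(q[:,2]),m+ax*t.mean(),np.degrees(np.arctan2(ax[1],ax[0])),t,s,cv2.minAreaRect((q[:,:2]*1000).astype(np.float32)))
q=R[(R[:,2]>.068)&(R[:,2]<.08)];print(cv2.minEnclosingCircle((q[:,:2]*1000).astype(np.float32)))
```

```text
910 0.11039390272073328 [ 0.5228 -0.2377] -153.21659990398635 [-0.0288  0.0265] [-0.0039  0.0039] ((522.9926147460938, -237.65264892578125), (56.13529586791992, 7.983240604400635), 26.817441940307617)
727 0.07407646967361547 [ 0.4853 -0.2567] -153.90151971133204 [-0.0152  0.0134] [-0.0113  0.0114] ((484.78564453125, -257.7398681640625), (25.191993713378906, 27.862245559692383), 80.14897918701172)
((485.36309814453125, -256.59893798828125), 14.808647155761719)
```

```bash
python3 -m jog '[-0.012,-0.02,-0.4,0,0,0.25,0.4, 0,0,-0.5,0,0,0,0.4, 0,0,-0.5,0,0,0,0.4, 0,0,-0.5,0,0,0,0.4, 0,0,-0.5,0,0,0,0.4, 0,0,-0.4,0,0,0,0.4, 0,0,-0.19,0,0,0,0.4, 0,0,0,0,0,0,0.4, 0,0,0,0,0,0,0.4]' 30
python3 -m jog '[0,0,0,0,0,0,1, 0,0,0,0,0,0,1, 0,0,0,0,0,0,1, 0,0,0,0,0,0,1, 0,0,0,0,0,0,1, 0,0,0,0,0,0,1, 0,0,0,0,0,0,1, 0,0,0,0,0,0,1, 0,0,0,0,0,0,1, 0,0,0,0,0,0,1]' 40
```

```text
time: 5.75
tool_pos: [0.5234, -0.238, 0.0839]
tool_rot: [-0.728, 3.055, -0.001]
wrist_force: [0.2, -0.2, 0.2]
gripper_width: 0.0558
grip_force: 0.0
time: 6.75
tool_pos: [0.5226, -0.238, 0.0832]
tool_rot: [0.729, -3.056, 0.0]
wrist_force: [0.2, 0.0, 1.0]
gripper_width: 0.0078
grip_force: 40.0
```

```bash
python3 -m jog '[0,0,0.2,0,0,0,1, 0,0,0.5,0,0,0,1, 0,0,0.5,0,0,0,1, 0,0,0,0,0,0,1]'
python3 -m jog '[0.188,0.475,0,0,0,-0.5,1, 0.188,0.475,0,0,0,-0.5,1, 0.188,0.475,0,0,0,-0.5,1, 0.188,0.475,0,0,0,-0.5,1, 0.188,0.475,0,0,0,-0.5,1, 0.188,0.475,0,0,0,-0.5,1, 0.188,0.475,0,0,0,-0.5,1, 0.188,0.475,0,0,0,-0.5,1, 0.188,0.475,0,0,0,-0.5,1, 0.188,0.475,0,0,0,-0.5,1]'
python3 -m jog '[0,0,-0.4,0,0,0,1, 0,0,-0.4,0,0,0,1, 0,0,0,0,0,0,1, 0,0,0,0,0,0,1, 0,0,0,0,0,0,1]'
python3 - <<'E'
from station import *
from h import *
import cv2
s=get_state();print(s['time'],s['q'],s['tool_pos'],s['tool_rot'],s['wrist_force'])
o=[]
for n in("wrist","scene","side"):
    c=calibration(n);p,d=capture(n);np.savez(f"pics/b_{n}.npz",p=p,d=d,**c);o.append(p[:,:,::-1])
cv2.imwrite("pics/b.png",cv2.hconcat([cv2.resize(o[0],(400,300)),cv2.resize(o[1][220:370,240:440],(400,300))]))
E
```

```text
time: 7.15
tool_pos: [0.525, -0.238, 0.1466]
tool_rot: [-0.728, 3.05, -0.005]
wrist_force: [1.3, -0.4, -2.5]
gripper_width: 0.0078
grip_force: 40.0
time: 8.15
tool_pos: [0.6161, 0.0001, 0.1418]
tool_rot: [0.185, -3.134, 0.001]
wrist_force: [-0.4, -0.6, -2.1]
gripper_width: 0.008
grip_force: 40.0
time: 8.65
tool_pos: [0.6171, -0.0005, 0.1039]
tool_rot: [-0.186, 3.135, 0.0]
wrist_force: [0.8, 0.3, -0.7]
gripper_width: 0.0081
grip_force: 40.0
8.65 [ 0.34490723  0.79233949 -0.66066235  1.65057475  0.58865685  0.90535998
  1.14467119] [ 6.17126902e-01 -5.10642920e-04  1.03871453e-01] [-1.86434621e-01  3.13469305e+00  4.29106735e-04] [ 0.76438461  0.25092424 -0.74333752]
```

View pics/b.png

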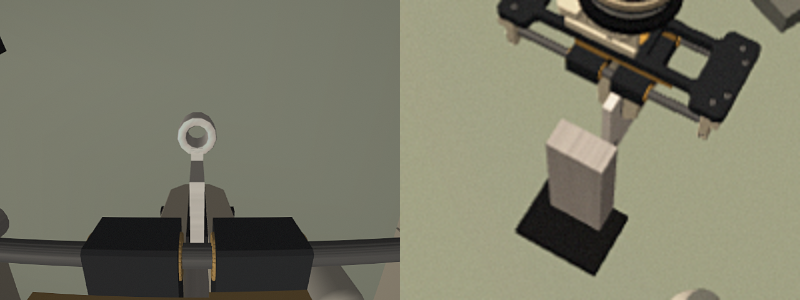

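The wrist view shows the leaf held square, with its knuckle towards the camera. The scene view shows its plain edge in front of the bar's robot-side face. I'll approach and press gently.

```bash
python3 -m jog '[0.14,0.017,0,0,0,0,1, 0.14,0.017,0,0,0,0,1, 0.14,0.017,0,0,0,0,1, 0.06,0.007,0,0,0,0,1, 0.02,0.002,0,0,0,0,1, 0,0,0,0,0,0,1]'
python3 -m jog '[0.02,0.002,0,0,0,0,1, 0.02,0.002,0,0,0,0,1, 0.02,0.002,0,0,0,0,1, 0,0,0,0,0,0,1]'
python3 - <<'E'
from h import *
np.set_printoptions(precision=4,suppress=True)
z=np.load("pics/b_wrist.npz");P=cloud(z["d"],z);R=P[160:300,260:380].reshape(-1,3)
for a,b in((.085,.102),(.122,.14)):
    q=R[(R[:,2]>a)&(R[:,2]<b)];
    if len(q)<30: continue
    m,ax,t,s=pca(q[:,:2]);print(len(q),np.median(q[:,2]),m+ax*t.mean(),np.degrees(np.arctan2(ax[1],ax[0])),t,s)
E
```

```text
time: 9.4
tool_pos: [0.6416, 0.0026, 0.1029]
tool_rot: [0.187, -3.136, -0.0]
wrist_force: [0.4, 0.8, -1.8]
gripper_width: 0.008
grip_force: 40.0
time: 9.8
tool_pos: [0.6447, 0.0028, 0.1032]
tool_rot: [-0.187, 3.136, -0.0]
wrist_force: [0.5, 0.3, -2.0]
gripper_width: 0.0078
grip_force: 40.0
2886 0.09460227215060382 [ 0.5852 -0.0043] -173.22547299949863 [-0.0328  0.0151] [-0.0115  0.0115]
437 0.12990680248353045 [ 0.5904 -0.0037] 95.82233612726081 [-0.0039  0.0039] [-0.0024  0.0011]
```

```bash
python3 -m jog '[0.02,0.002,0,0,0,0,1, 0,0,0,0,0,0,1]'
python3 -m jog '[0.02,0.002,0,0,0,0,1, 0,0,0,0,0,0,1]'
python3 -m jog '[0.02,0.002,0,0,0,0,1, 0,0,0,0,0,0,1]'
```

```text
time: 10.0
tool_pos: [0.6457, 0.0028, 0.1031]
tool_rot: [0.187, -3.136, 0.0]
wrist_force: [0.3, -0.2, -1.6]
gripper_width: 0.0077
grip_force: 40.0
time: 10.2
tool_pos: [0.6458, 0.0029, 0.103]
tool_rot: [0.187, -3.134, 0.001]
wrist_force: [-3.0, -0.3, -1.5]
gripper_width: 0.008
grip_force: 40.0
time: 10.4
tool_pos: [0.6458, 0.0029, 0.1029]
tool_rot: [0.187, -3.132, 0.001]
wrist_force: [-5.2, -0.8, 0.1]
gripper_width: 0.0081
grip_force: 40.0
```

```bash
python3 -m jog '[0.02,0.002,0,0,0,0,1, 0,0,0,0,0,0,1, 0,0,0,0,0,0,1, 0,0,0,0,0,0,1, 0,0,0,0,0,0,1]'
python3 -m jog '[0.01,0.001,0,0,0,0,1, 0,0,0,0,0,0,1, 0,0,0,0,0,0,1, 0,0,0,0,0,0,1, 0,0,0,0,0,0,1, 0,0,0,0,0,0,1, 0,0,0,0,0,0,1, 0,0,0,0,0,0,1, 0,0,0,0,0,0,1, 0,0,0,0,0,0,1]'
```

```text
time: 10.9
tool_pos: [0.6457, 0.0028, 0.1028]
tool_rot: [0.187, -3.129, 0.002]
wrist_force: [-6.9, -1.8, 2.2]
gripper_width: 0.008
grip_force: 40.0
time: 11.9
tool_pos: [0.6457, 0.0029, 0.1028]
tool_rot: [0.188, -3.128, 0.003]
wrist_force: [-8.1, -1.7, 3.3]
gripper_width: 0.0078
grip_force: 40.0
```

```bash
python3 -m jog '[0,0,0,0,-0.1,0,1, 0,0,0,0,0,0,1, 0,0,0,0,0,0,1, 0,0,0,0,0,0,1, 0,0,0,0,0,0,1, 0,0,0,0,0,0,1]'
python3 - <<'E'
from station import *
from h import *
s=get_state();print(s['tool_pos'],s['tool_rot'],s['wrist_force'],s['torque'])
for n in("wrist","scene","side"):
    c=calibration(n);p,d=capture(n);np.savez(f"pics/c_{n}.npz",p=p,d=d,**c)
np.set_printoptions(precision=4,suppress=True)
z=np.load("pics/c_wrist.npz");P=cloud(z["d"],z);R=P[160:300,260:380].reshape(-1,3)
q=R[(R[:,2]>.085)&(R[:,2]<.102)];m,ax,t,s=pca(q[:,:2]);print(len(q),np.median(q[:,2]),m+ax*t.mean(),np.degrees(np.arctan2(ax[1],ax[0])),t,s)
E
```

```text
time: 12.5
tool_pos: [0.6458, 0.0029, 0.1026]
tool_rot: [0.188, -3.135, 0.003]
wrist_force: [-7.7, -1.1, 2.8]
gripper_width: 0.0078
grip_force: 40.0
[0.64583502 0.00286418 0.10262431] [ 1.87643108e-01 -3.13528867e+00  2.97141259e-03] [-7.68715091 -1.1115654   2.83575032] [-0.16012414  1.35744304 -0.0102817 ]
2863 0.0934339944122599 [ 0.6139 -0.0009] -173.30288844328092 [-0.0327  0.0153] [-0.0115  0.0115]
```

The leaf bears on the bar with about 8 N and its yaw matches the bar's. Next I'll back off, turn about -84° and move to a standoff in front of the jamb.

```bash
python3 -m jog '[-0.2,-0.024,0,0,0.1,0,1, -0.4,-0.048,0,0,0,0,1, -0.3,-0.03,0,0,0,0,1, 0,0.17,0,0,0,-1,1, 0,0.17,0,0,0,-1,1, 0,0.17,0,0,0,-1,1, 0,0.17,0,0,0,-1,1, 0,0.17,0,0,0,-1,1, 0,0.17,0,0,0,-1,1, 0,0.17,0,0,0,-1,1]'
python3 -m jog '[0,0.17,0,0,0,-1,1, 0,0.17,0,0,0,-1,1, 0,0.17,0,0,0,-1,1, 0,0.17,0,0,0,-1,1, 0,0.17,0,0,0,-1,1, 0,0.17,0,0,0,-1,1, 0,0.17,0,0,0,-1,1, 0,0.17,0,0,0,-1,1, 0,0.17,0,0,0,-1,1, 0,0.17,0,0,0,-1,1]'
python3 -m jog '[0,0.17,0,0,0,-1,1, 0,0.17,0,0,0,-1,1, 0,0.17,0,0,0,-1,1, 0,0.17,0,0,0,-0.9,1, 0,0,0,0,0,0,1, 0,0,0,0,0,0,1, 0,0,0,0,0,0,1]'
python3 - <<'E'
from station import *
from h import *
s=get_state();print(s['time'],s['q'],s['tool_pos'],s['tool_rot'],s['wrist_force'])
o=[]
for n in("wrist","scene","side"):
    c=calibration(n);p,d=capture(n);np.savez(f"pics/d_{n}.npz",p=p,d=d,**c);o.append(p[:,:,::-1])
cv2.imwrite("pics/d.png",cv2.hconcat([cv2.resize(o[0],(400,300)),cv2.resize(o[1][280:430,400:600],(400,300))]))
E
```

```text
time: 13.65
tool_pos: [0.6049, 0.0582, 0.1034]
tool_rot: [0.581, 3.085, 0.002]
wrist_force: [-0.0, -0.4, -1.4]
gripper_width: 0.0077
grip_force: 40.0
time: 14.65
tool_pos: [0.6047, 0.1434, 0.1034]
tool_rot: [1.601, 2.702, 0.003]
wrist_force: [0.3, 0.2, -2.5]
gripper_width: 0.0075
grip_force: 40.0
time: 15.35
tool_pos: [0.6044, 0.1757, 0.1031]
tool_rot: [1.95, 2.462, -0.0]
wrist_force: [-0.7, 0.9, -1.5]
gripper_width: 0.0078
grip_force: 40.0
15.35 [-0.17464166  0.73316613 -0.24385175  1.62074433  0.22463875  0.81514937
 -0.28182535] [0.60435206 0.17573373 0.10310216] [ 1.95025216e+00  2.46224631e+00 -2.51642241e-04] [-0.6593522   0.9199618  -1.53220207]
```

View pics/d.png

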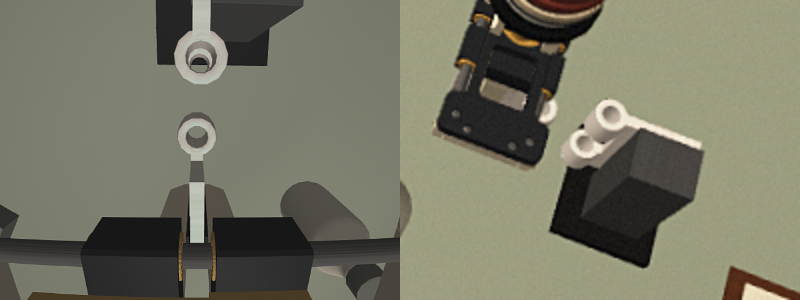

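The wrist view shows the fixed knuckle ring at about (320,92), in line with the loose knuckle at (315,215) in full-resolution pixels. Next I'll measure both in the same view.

```bash
cat > m.py <<'E'
import sys
from h import *
np.set_printoptions(precision=4,suppress=True)
def circ(q):
    A=np.c_[2*q,np.ones(len(q))];b=(q**2).sum(1);s=np.linalg.lstsq(A,b,rcond=None)[0];return s[:2],np.sqrt(s[2]+s[:2]@s[:2])
def ring(P,m,rout=.013,c0=None):
    """centre of the annulus (r 7..13 mm) of top-face points"""
    q=P[m][:,:2]
    c=c0 if c0 is not None else q.mean(0)
    from scipy.optimize import minimize
    f=lambda c:np.mean((np.maximum(0,np.hypot(*(q-c).T)-.013)+np.maximum(0,.007-np.hypot(*(q-c).T)))**.5)
    r=minimize(f,c,method="Nelder-Mead",options=dict(xatol=1e-5,fatol=1e-9,initial_simplex=[c,c+[.004,0],c+[0,.004]]));return r.x,r.fun,len(q)
if __name__=="__main__":
    z=np.load(sys.argv[1]);P=cloud(z["d"],z);v,u=np.mgrid[:480,:640];b=z["p"].astype(int).sum(2)
    J=(P[...,2]>.126)&(P[...,2]<.1335)&(b>330)
    j0=np.array([.586,.266]);
    Jr=J&(np.hypot(P[...,0]-j0[0],P[...,1]-j0[1])<.018)&(v<230)
    for name,m in(("jamb ring",Jr),):
        rows=v[m];print(name,ring(P,m,c0=j0),np.median(P[m][:,2]),(u[m].min(),u[m].max(),rows.min(),rows.max()))
    c=ring(P,Jr,c0=j0)[0]
    pl=J&(np.hypot(P[...,0]-c[0],P[...,1]-c[1])>.017)&(v<230);q=P[pl][:,:2]
    if len(q)>40:
        m_,ax,t,s=pca(q);print("jamb plate",len(q),m_,np.degrees(np.arctan2(*ax[::-1])),t,s,"dir to ring",np.degrees(np.arctan2(*(c-m_)[::-1])))
    L=(P[...,2]>.089)&(P[...,2]<.099)&(b>330)&(v>120)&(v<290)&(abs(u-315)<60)
    q=P[L][:,:2];m_,ax,t,s=pca(q);print("leaf pca",np.degrees(np.arctan2(*ax[::-1])))
    # knuckle: ring of widest part
    far=q[(q-m_)@ax*np.sign((c-m_)@ax)>0] 
    tip=m_+ax*np.sign((c-m_)@ax)*(np.abs((q-m_)@ax*np.sign((c-m_)@ax)).max()-.013)
    Lr=L&(np.hypot(P[...,0]-tip[0],P[...,1]-tip[1])<.015)
    k=ring(P,Lr,c0=tip);print("leaf ring",k,np.median(P[Lr][:,2]),"delta jamb-leaf",c-k[0])
E
python3 m.py pics/d_wrist.npz
```

```text
jamb ring (array([0.5859, 0.2652]), np.float64(0.0072344230386129724), 4874) 0.13010268707234718 (np.int64(279), np.int64(364), np.int64(18), np.int64(134))
jamb plate 745 [0.5816 0.2851] -166.22845673007342 [-0.0037  0.0039] [-0.0033  0.0034] dir to ring -77.69904006248687
leaf pca 101.14865608749305
leaf ring (array([0.5948, 0.2187]), np.float64(2.0048914158111824e-05), 1994) 0.09395931751970005 delta jamb-leaf [-0.0088  0.0465]
```

Run:
```python
from station import *
from m import *
for n in("scene","side"):
    z=np.load(f"pics/{n}0.npz");P=cloud(z["d"],calibration(n));b=z["p"].astype(int).sum(2)
    J=(P[...,2]>.124)&(P[...,2]<.135)&(b>400)
    D=np.hypot(P[...,0]-.586,P[...,1]-.265)
    k=ring(P,J&(D<.016),c0=np.array([.585,.266]))
    q=P[J&(D>.02)&(D<.075)][:,:2];m_,ax,t,s=pca(q)
    print(n,k,len(q),m_,"pca %.2f"%np.degrees(np.arctan2(*ax[::-1])),t,s,"to ring %.2f"%np.degrees(np.arctan2(*(k[0]-m_)[::-1])))
    m=(P[...,2]>.1335)&(P[...,2]<.14)&(D<.11)&(b<330);mm=m.astype(np.uint8)
    q=P[m][:,:2];r=cv2.minAreaRect((q*1000).astype(np.float32));print("  block",r)
```

```text
scene (array([0.5869, 0.2648]), np.float64(0.0034680466156133197), 167) 114 [0.5754 0.3078] pca 103.12 [-0.0238  0.0244] [-0.005   0.0033] to ring -75.01
  block ((599.8202514648438, 315.81219482421875), (40.45547103881836, 49.97642517089844), 12.84481143951416)
side (array([0.5848, 0.2655]), np.float64(0.0019697462796253716), 157) 190 [0.5752 0.3101] pca 102.67 [-0.0257  0.0229] [-0.0041  0.0043] to ring -77.86
  block ((598.6002197265625, 315.64605712890625), (39.22052001953125, 50.871498107910156), 12.118874549865723)
```

```bash
python3 -m jog '[-0.026,0.147,0,0,0,0,1, -0.026,0.147,0,0,0,0,1, -0.026,0.147,0,0,0,0,1, -0.026,0.147,0,0,0,0,1, -0.026,0.147,0,0,0,0,1, 0,0,0,0,0,0,1, 0,0,0,0,0,0,1, 0,0,0,0,0,0,1]'
python3 - <<'E'
from station import *
from h import *
s=get_state();print(s['time'],s['tool_pos'],s['tool_rot'],s['wrist_force'])
c=calibration("wrist");p,d=capture("wrist");np.savez("pics/e_wrist.npz",p=p,d=d,**c);cv2.imwrite("pics/e.png",p[:,:,::-1])
E
python3 m.py pics/e_wrist.npz
```

```text
time: 16.3
tool_pos: [0.5978, 0.2126, 0.1031]
tool_rot: [1.951, 2.461, -0.001]
wrist_force: [0.2, 0.3, -2.3]
gripper_width: 0.0078
grip_force: 40.0
16.3 [0.59779092 0.21264457 0.10308443] [ 1.95129379e+00  2.46143569e+00 -9.52147900e-04] [ 0.15574992  0.30560718 -2.3251872 ]
jamb ring (array([0.5854, 0.2668]), np.float64(0.008685752048752578), 2763) 0.13010765577556505 (np.int64(273), np.int64(354), np.int64(155), np.int64(229))
jamb plate 4286 [0.577  0.3048] 102.60269224973527 [-0.0217  0.0204] [-0.0038  0.0038] dir to ring -77.47964485173979
leaf pca 103.62924383716981
leaf ring (array([0.5836, 0.2716]), np.float64(0.0012293604731557029), 261) 0.09389956194639723 delta jamb-leaf [ 0.0018 -0.0048]
```

View pics/e.png

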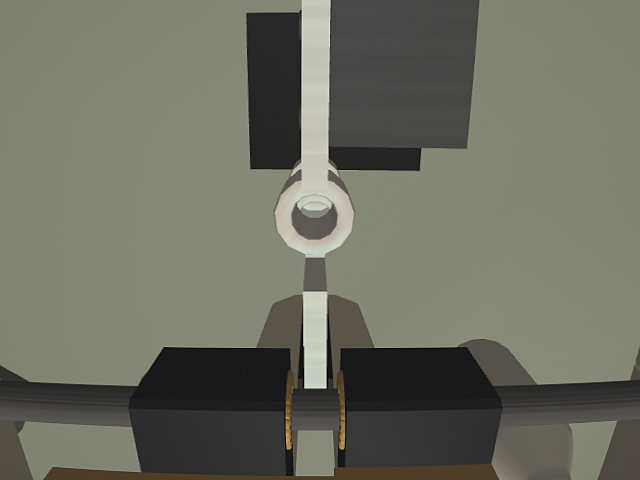

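The fixed ring at (314,215) now hides the loose knuckle, and the plates are in line. I'll refit the ring without truncation to get the remaining travel.

Run:
```python
from m import *
z=np.load("pics/e_wrist.npz");P=cloud(z["d"],z);v,u=np.mgrid[:480,:640]
c=np.array([.5857,.2655]);Z=(P[...,2]>.1265)&(P[...,2]<.1335)&(v<285)
for _ in range(3):
    D=P[...,:2]-c;r=np.hypot(D[...,0],D[...,1]);x=D@[.2182,-.9759]
    m=Z&(r<.0165)&(x>-.008);q=P[m][:,:2];c=ring(P,m,c0=c)[0]
r=np.hypot(*(q-c).T);print(c,len(q),np.percentile(r,[1,50,99]))
pl=Z&(x<-.02)&(x>-.06);t=P[pl][:,:2];a=np.linalg.svd(t-t.mean(0),full_matrices=False)[2][0];print("plate yaw",np.degrees(np.arctan2(a[1],a[0])),"perp offset ring",np.cross(a,c-t.mean(0)))
# leaf top edge in hand
Lm=(P[...,2]>.124)&(P[...,2]<.136)&(v>288)&(v<390)&(abs(u-315)<20);t=P[Lm][:,:2];a=np.linalg.svd(t-t.mean(0),full_matrices=False)[2][0];print("leaf top",len(t),t.mean(0),np.degrees(np.arctan2(a[1],a[0])),np.median(P[Lm][:,2]))
k=np.array([.5978-.0096,.2126+.043]);print("knuckle",k,"delta",c-k,"along -xj",-(c-k)@[.2182,-.9759],"yj",(c-k)@[.9759,.2182])
print("leaf top centre lateral of jamb axis (yj):",(t.mean(0)-c)@[.9759,.2182])
```

```text
[0.5858 0.2648] 2917 [0.0068 0.0097 0.0127]
plate yaw -77.75994645462062 perp offset ring -0.00023221635820498167
leaf top 2609 [0.5959 0.2231] -76.6068133877384 0.1301085779965642
knuckle [0.5882 0.2556] delta [-0.0024  0.0092] along -xj 0.009522483493356954 yj -0.0003051835461297723
leaf top centre lateral of jamb axis (yj): 0.0007401387178663218<stdin>:8: DeprecationWarning: Arrays of 2-dimensional vectors are deprecated. Use arrays of 3-dimensional vectors instead. (deprecated in NumPy 2.0)
```

```bash
python3 -m jog '[-0.02,0.05,0,0,0,-0.2,1, -0.02,0.06,0,0,0,0,1, -0.01,0.04,0,0,0,0,1, -0.008,0.026,0,0,0,0,1, 0,0,0,0,0,0,1, 0,0,0,0,0,0,1, 0,0,0,0,0,0,1]'
python3 - <<'E'
from station import *
from h import *
np.set_printoptions(precision=4,suppress=True)
s=get_state();print(s['time'],s['tool_pos'],s['tool_rot'],s['wrist_force'],s['torque'])
o=[]
for n in("wrist","scene","side"):
    c=calibration(n);p,d=capture(n);np.savez(f"pics/f_{n}.npz",p=p,d=d,**c);o.append(p[:,:,::-1])
cv2.imwrite("pics/f.png",cv2.hconcat([cv2.resize(o[0][160:400,200:440],(400,400),interpolation=2),cv2.resize(o[1][310:410,450:550],(400,400),interpolation=2)]))
E
```

```text
time: 17.05
tool_pos: [0.5947, 0.2221, 0.1031]
tool_rot: [-1.968, -2.449, 0.0]
wrist_force: [0.0, 0.5, -2.3]
gripper_width: 0.0079
grip_force: 40.0
17.05 [0.5947 0.2221 0.1031] [-1.9681 -2.4487  0.0001] [ 0.0175  0.4821 -2.3201] [-0.0352 -0.0996 -0.02  ]
```

View pics/f.png

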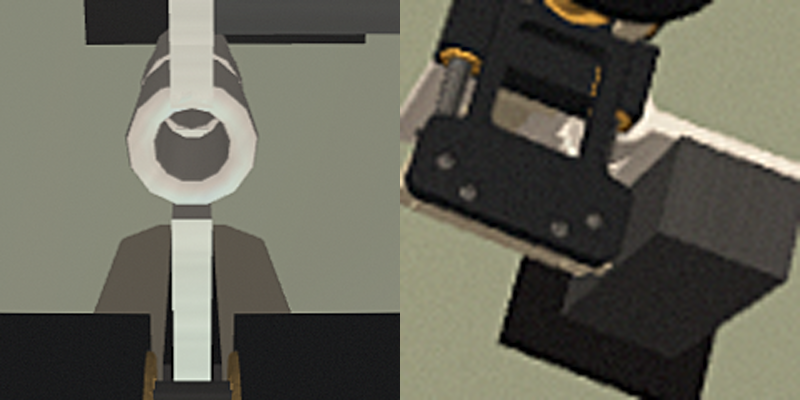

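The loose knuckle sits behind the fixed ring with no contact. I'll check the fit at equal height: the loose plate's near edge must be 16 mm from the ring's axis.

```bash
cat > g.py <<'E'
import sys
from m import *
z=np.load(sys.argv[1]);P=cloud(z["d"],z);v,u=np.mgrid[:480,:640]
Z=(P[...,2]>.1265)&(P[...,2]<.1335);A=np.radians(-77.5);xj=np.array([np.cos(A),np.sin(A)]);yj=np.array([-xj[1],xj[0]]);c=np.array([.5857,.265])
for _ in range(3):
    D=P[...,:2]-c;r=np.hypot(D[...,0],D[...,1]);m=Z&(r<.0145)&(D@xj>-.008)&(v<295)
    c=ring(P,m,c0=c)[0]
D=P[...,:2]-c;X=D@xj;Y=D@yj
def ln(n,m):
    x,y=X[m],Y[m];k=np.polyfit(x,y,1);print(n,m.sum(),"x %.4f..%.4f"%tuple(np.percentile(x,[.5,99.5])),"mean y %.4f"%y.mean(),"yaw rel %.2f"%np.degrees(k[0]),"z %.4f"%np.median(P[m][:,2]))
print("ring",c,"x range",np.percentile(X[Z&(np.hypot(X,Y)<.0135)],99.5))
ln("fixed plate",Z&(X<-.017)&(X>-.06)&(abs(Y)<.0045)); ln("loose plate",Z&(X>.0145)&(X<.07)&(abs(Y)<.008)&(abs(u-315)<40))
w=(P[...,2]>.08)&(P[...,2]<.0985)&(np.hypot(X,Y)<.02);
if w.sum()>20: print("seen knuckle/neck pts",w.sum(),np.median(P[w][:,2]))
E
python3 g.py pics/f_wrist.npz
```

```text
ring [0.5857 0.265 ] x range 0.012255634303216132
fixed plate 4077 x -0.0598..-0.0172 mean y 0.0000 yaw rel -0.13 z 0.1303
loose plate 2563 x 0.0154..0.0530 mean y -0.0000 yaw rel 0.01 z 0.1301
seen knuckle/neck pts 628 0.09272878300246415
```

```bash
python3 -m jog '[0.001,-0.006,0,0,0,0,1, 0,0,0,0,0,0,1, 0,0,0,0,0,0,1, 0,0,0,0,0,0,1, 0,0,0,0,0,0,1, 0,0,0,0,0,0,1, 0,0,0,0,0,0,1, 0,0,0,0,0,0,1]'
python3 - <<'E'
from station import *
from h import *
c=calibration("wrist");p,d=capture("wrist");np.savez("pics/g_wrist.npz",p=p,d=d,**c)
E
python3 g.py pics/g_wrist.npz
```

```text
time: 18.0
tool_pos: [0.5947, 0.2219, 0.1031]
tool_rot: [-1.968, -2.449, 0.0]
wrist_force: [-0.3, 0.1, -1.7]
gripper_width: 0.0079
grip_force: 40.0
ring [0.5857 0.265 ] x range 0.012098121434042257
fixed plate 4077 x -0.0598..-0.0172 mean y 0.0000 yaw rel -0.21 z 0.1303
loose plate 2556 x 0.0155..0.0531 mean y -0.0000 yaw rel 0.03 z 0.1302
seen knuckle/neck pts 606 0.09256160521996779
```

The plates are in line, the yaw error is about 0.2°, and the height and hole axis match to well under 1 mm. Nothing is touching and the arm is still, so I'm handing in.

```bash
python3 -c "
from station import *
print(finish_job())"
```

```text
the job is handed in; nothing more can be done
None
```

The leaf was trued on the datum bar with a push of about 8 N, and the job is handed in at about 18 s with the leaf held still in the jamb gap: plates in line to about 0.2°, hole axes matched to under 1 mm by the last wrist-camera check, and no contact force.

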